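# Hot vial from the dry block to the spring rack, with tongs

## Task

The short crimp-cap vial in the dry-block heater is hot: with the sprung tongs from the stand, never with the gripper itself, take it by the neck, lift it out and press it fully home, upright, in the empty well of the sample rack, against the well's leaf spring. Let it go there and put the tongs back upright in their stand. The vial is thin glass, so squeeze and press gently, and leave everything else where it is.

Things in the scene. Friction and masses are not known exactly. Their poses are not given: they have to be found in the camera images.
- tongs_grip (a point): Sprung steel tongs, 113 mm long, 60 g, standing jaws down in the stand. Point midway between the black finger plates (15 mm wide, 26 high), 36 mm below the bow's top; z up the tongs, x from arm to arm: grip the plates across x, from above. Width over the plates: 39 mm at rest, 37 held lightly (6 N), 32 with the jaws shut on a 13 mm neck (14 N a side for the spring, the rest 3.6 N per N at a jaw).
- tongs_jaw (a point): Point midway between the tongs' jaws, half-way up them, 74 mm below tongs_grip, in the tongs' axes. Each jaw is a shallow V opening inwards, 5 mm high, 15 mm wide along y. At rest the gap is 31 mm between the V's tips and 39 mm at its roots, and the tongs are 53 mm wide over the arms there; the jaws move 3.6 times as far as the plates. Over 60 N on a plate may crush a vial.
- vial_mid (a point): The hot vial, the only one in the heater with a bare metal cap: glass, 24 g, 50 mm tall. Point on its axis 25 mm above its base. Heights over the base: body 22 mm across up to 28 mm (foot tapered to 18), shoulder to 30, neck 13 mm across from 30 to 42, cap 19 mm across to 50. The jaws have 7 mm of play along the neck: on meeting resistance the vial slides up in them.
- rack_well (a point): Mouth centre of the rack's empty well, an end one of three in a row along y, 44 mm apart. Fixed grey rack 160 x 66 mm, its top 31 mm above the bench. Well 23.6 mm across, 25 mm deep: the home vial has its middle level with the mouth. A leaf spring on the +x side narrows the upper 12 mm; pushing the vial down takes 4 to 10 N all the way, more than 25 N may break it. Home, it is held 1 mm to -x. z up.
- stand_mouth (a point): Mouth centre of the tongs' stand, a fixed steel pocket, inside 66 mm along x, 22 mm along y, 42 mm deep, its rim 48 mm above the bench, on a 100 x 70 mm foot plate. z up. The tongs stand in it with their x along its x (either way round), and are out of it after 45 mm of lift.
- heater: Dry-block heater, fixed, 150 x 190 mm, the top of its aluminium block 85 mm above the bench. Origin: under the housing at bench height. Three wells 24 mm deep, 23.6 mm across, in a row along its y at x = +20 mm, y = -44, 0 and +44 mm; the hot vial, a thermometer and a taller screw-cap vial stand in them in any order.
- rack: The rack; origin at bench height under its middle well. The empty well is at y = +44 mm.
- tongs: The tongs' bow with both arms; the axes of the tongs, origin at the lower end of the jaws.
- vial: The hot vial; origin at the middle of its base.
- thermo: Thermometer with a round white head (28 mm) on a stem and an aluminium plug, in a heater well; its top is 37 mm above the block. Origin at its base. Leave alone.
- tallvial: Amber screw-cap vial, 22 mm across, 54 mm tall, black cap, no neck, in a heater well. Origin at its base. Leave alone.
- rackvial_a: Cold vial like the hot one, in the far end well of the rack. Origin at its base. Leave alone.
- rackvial_b: Cold vial like the hot one, in the middle well of the rack. Origin at its base. Leave alone.
- stain_bottle: Amber reagent bottle, 60 mm across, 125 mm tall. Origin under it. Leave alone.
- stain_small: Small amber jar, 42 mm across, 80 mm tall. Origin under it. Leave alone.
- tipbox: Pipette tip box, 80 x 120 x 75 mm. Origin under it. Leave alone.
- petri: Stack of three Petri dishes, 92 mm across, 45 mm tall. Origin under it. Leave alone.
- timer: Flat bench timer, 65 x 65 x 18 mm. Origin under it. Leave alone.
- slidebox: Green slide box, 92 x 152 x 36 mm. Origin under it. Leave alone.

How it is judged:
On the way, in this order (a step that is already met when the one before it is completed fails the run):
1. the tongs are drawn out of their stand (z of tongs_jaw in the frame of stand_mouth above 0.005 m), for 0.1 s.
2. the hot vial hangs in the tongs, clear of the heater's block (z of vial_mid in the frame of heater above 0.112 m and contact force between tongs and vial above 0.1 N), for 0.2 s.
3. the vial is fully home in the empty rack well and the tongs have let it go (z of vial_mid in the frame of rack_well below 0.0015 m and horizontal distance between vial_mid and rack_well below 0.004 m and angle between vial_mid's own z axis and vertical below 0.08 rad and contact force between tongs and vial below 0.05 N), for 0.2 s.
At the end, for the whole second after the job is handed in: The hot vial stands in the rack's empty well, its base within 1.5 mm of the floor, within 4 mm of the axis and 0.08 rad of upright; the tongs stand in their stand, jaws at least 30 mm below its rim, within 0.25 rad of upright; both at rest (z of vial_mid in the frame of rack_well below 0.0015 m and horizontal distance between vial_mid and rack_well below 0.004 m and angle between vial_mid's own z axis and vertical below 0.08 rad and z of tongs_jaw in the frame of stand_mouth below -0.03 m and horizontal distance between tongs_jaw and stand_mouth below 0.02 m and angle between tongs's own z axis and vertical below 0.25 rad and linear speed of each of tongs, vial below 0.02 m/s); the robot touches nothing.
It fails at once if the gripper or arm touches the hot vial (contact force between any of the fingers, the arm and vial above 0.3 N).
It fails at once if the vial is crushed in the tongs: over 45 N in all at the jaws' contacts (about 85 N on each finger plate, less while pressing) (contact force between tongs and vial above 45 N).
It fails at once if the vial is forced: over 44 N in all on it from the well's spring, wall and floor (spring and wall alone make about 17 N) (contact force between vial and rack above 44 N).
It fails at once if another thing in the heater or rack is moved by more than 10 mm (distance of any of thermo, tallvial, rackvial_a, rackvial_b from where it was at the start of the episode above 0.01 m).
It fails at once if a thing on the bench is moved by more than 20 mm (distance of any of stain_bottle, stain_small, tipbox, petri, timer, slidebox from where it was at the start of the episode above 0.02 m).
It also fails if it takes over 72 s, if anything falls off the work surface, if the arm or the gripper's body presses on something with over 40 N, if the wrist force passes 120 N, or if a joint passes its speed limit or range.

## Robot

A 6-joint arm with a two-finger parallel gripper is mounted at the origin on the work surface. World frame = base frame: x ahead of the robot, y to its left, z up, the work surface at z = 0. Lengths are in m, angles in rad, forces in N, time in s.
With the tool pointing down it reaches from about 0.425 to 0.95 m from the base axis. Payload 3.5 kg.
Tool frame: the origin (TCP) lies midway between the tips of the shut fingers; the grasp point (between the pads) lies 19 mm behind it; z points along the fingers, y is the direction in which the jaws open and shut (so a half turn about z gives the same grasp; the last joint's range is limited). The gripper opens to 85 mm and grips with 20 to 120 N. Pads are 22 mm wide; open, the fingers measure 114 mm over their backs; the gripper's body (76 mm by 85 mm) begins 54 mm behind the grasp point. The pads swing forward as they close: fully open they stand 13 mm farther back than shut.
Start: joints at [-1.25, 0.286, 1.577, -0, 1.279, -0.15], TCP at [0.306, -0.602, 0.211] pointing down, gripper open.
Joint ranges: [-2.77, 2.77], [-0.9, 2.22], [0.21, 2.48], [-1.53, 4.67], [0.24, 2.81], [-2.84, 2.84]. Speed limits (rad/s): [2.79, 2.79, 3.14, 3.14, 3.14, 3.14].

## Interface

Orientations are given as a unit quaternion [x, y, z, w].
In Python, from plant import * gives the robot as it stands.
- The arm moves only by the shell command python3 -m jog 'ROWS' [FORCE]. ROWS is a JSON object of lists of equal length, an entry for each row: "travel": the shift along the world's x, y, z in mm, a list of three; "dr": the turn, a rotation vector about the world's x, y, z in degrees, a list of three; "jaw": the closure in counts, from 0 (fully open) to 255 (shut). In form: {"travel": [[x, y, z], ...], "dr": [[wx, wy, wz], ...], "jaw": [jaw, ...]}. A call has 1 to 5 rows; each row shifts and turns the commanded pose from where the row before left it; what a row does not reach is not made up. A row lasts 1/12 s, in which the tool goes at most 41.7 mm and 7.16 degrees, less where a joint would pass 70% of its speed; a pose out of reach is approached as far as the arm can. A call is refused whole if a number of a shift passes 41.7 or a number of a turn 7.16, either way. A call with a gripper value outside its range is refused whole. The fingers move at their own pace and stop on an object; FORCE is the grip in N (left out, the last holds). Time passes only in rows, so rows that do not move let the fingers close. It gives the time, the measured TCP pose, the force and the opening at its end, in the units of the state.
- get_state(): the state, without advancing time (a new reading comes with each control period).
- read_camera(name): name is "side" or "top"; returns the picture (400x640x3 uint8, red, green, blue); there is no depth.
- camera_info(name): a dict with "K" (3x3 intrinsics, pixels), "k1" (the pictures are not rectified: a ray, as slopes to the right and down, at radius r is drawn at 1 + k1 r^2 times it, then the intrinsics apply), "R" (3x3) and "t" (3): a world point X has camera coordinates R X + t. Camera axes: x right, y down, z forward; pixel columns grow to the right and rows downward; lengths in m; the calibration is good to about 2 mm. A picture is of the moment at which its call begins. camera_info takes no time and is no camera call.
- sign_off(): hands the job in, once; it reports no verdict.
The state is a dict: "time": time; "qpos": joint angles; "dq": joint speeds; "joint_efforts": joint torques, N m; "eef_pos": TCP position; "tcp_rot": TCP orientation; "contact_force": force on the tool from outside, world axes, zero at the start; "wrist_torque": the same for the moment, N m; "opening": opening from 0.0 (shut) to 1.0 (fully open).
Only numpy, scipy, OpenCV 4.12 (cv2) and the standard library are available. Lean on these libraries where they do the work, as an engineer would, in place of code of your own. Each camera call takes 0.05 s, during which the arm holds its last target. There are 200 camera calls.

## Working session

There is one attempt and no reset: what is moved stays moved. The work goes in short steps, Python scripts to look and compute and a shell command to move; the robot and the scene stay as the last step left them, time stands still between calls to the robot, and variables do not carry over. Pictures are saved under pics/ and viewed, about 8 in all and at most 12, crops included, and the job is handed in when it is done.

```bash
ls; mkdir -p pics
cat > h.py <<'E'
import numpy as np, cv2
from plant import *
def ray(n,u,v):
    c=camera_info(n);K=np.array(c["K"],float);R=np.array(c["R"]);t=np.array(c["t"])
    x,y=(u-K[0,2])/K[0,0],(v-K[1,2])/K[1,1]
    rd=np.hypot(x,y);r=rd
    for _ in range(30): r=rd/(1+c["k1"]*r*r)
    s=r/rd if rd>0 else 1
    return -R.T@t, R.T@np.array([x*s,y*s,1.])
def onz(n,u,v,z):
    o,d=ray(n,u,v); return o+d*(z-o[2])/d[2]
def proj(n,X):
    c=camera_info(n);K=np.array(c["K"],float)
    p=np.array(c["R"])@np.array(X)+np.array(c["t"]);x,y=p[0]/p[2],p[1]/p[2]
    k=1+c["k1"]*(x*x+y*y);return np.array([K[0,0]*x*k+K[0,2],K[1,1]*y*k+K[1,2]])
def two(a,ua,va,b,ub,vb):
    o1,d1=ray(a,ua,va);o2,d2=ray(b,ub,vb)
    s=np.linalg.lstsq(np.c_[d1,-d2],o2-o1,rcond=None)[0]
    p,q=o1+s[0]*d1,o2+s[1]*d2
    return (p+q)/2,np.linalg.norm(p-q)
def snap(n,f):
    im=cv2.cvtColor(np.array(read_camera(n)),cv2.COLOR_RGB2BGR);cv2.imwrite(f,im);return im
E
python3 - <<'E'
from h import *
np.set_printoptions(precision=4,suppress=True)
for n in("top","side"):
    snap(n,f"pics/{n}0.png");c=camera_info(n);print(n,c["K"],c["k1"],-np.array(c["R"]).T@np.array(c["t"]),np.array(c["R"]))
print(get_state())
E
```

```text
pics
top [[390.9603   0.     321.1681]
 [  0.     390.9603 195.2078]
 [  0.       0.       1.    ]] 0.015428828551722121 [ 0.3882 -0.015   1.3109] [[ 0.0045 -1.     -0.0021]
 [-0.9853 -0.0041 -0.1707]
 [ 0.1707  0.0028 -0.9853]]
side [[458.0293   0.     311.8495]
 [  0.     458.0293 206.5502]
 [  0.       0.       1.    ]] -0.10583229087383696 [0.1689 0.7215 0.9715] [[-0.8611 -0.5081  0.0172]
 [-0.3778  0.6169 -0.6904]
 [ 0.3402 -0.6011 -0.7232]]
{'time': 0.1, 'qpos': array([-1.25  ,  0.2871,  1.5781, -0.    ,  1.2786, -0.15  ]), 'dq': array([ 0.0004, -0.0023, -0.0026,  0.0008,  0.0002,  0.0007]), 'joint_efforts': array([  0.0011, -40.7289, -29.3699,  -0.0001,   0.0034,  -0.    ]), 'eef_pos': array([ 0.306 , -0.6009,  0.2096]), 'tcp_rot': array([ 0.9724,  0.2332, -0.0001, -0.0011]), 'contact_force': array([ 0.4024,  0.0287, -0.8091]), 'wrist_torque': array([ 0.0002,  0.0134, -0.0252]), 'opening': 1.00062048589453}
```

View pics/top0.png

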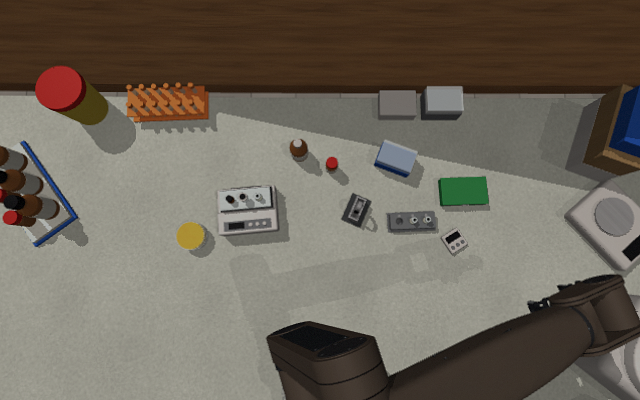

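View pics/side0.png

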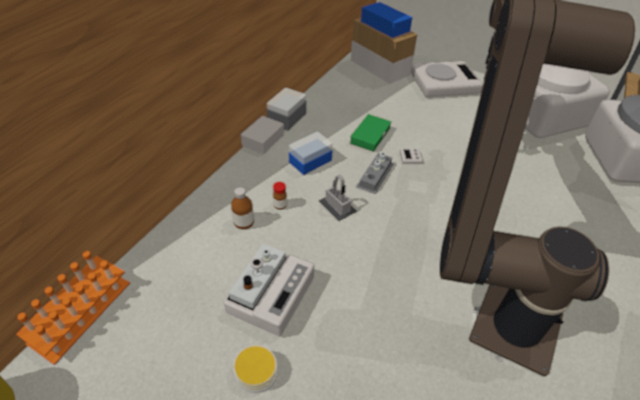

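Run:
```python
import cv2,numpy as np
t=cv2.imread("pics/top0.png");s=cv2.imread("pics/side0.png")
r=lambda i,k:cv2.resize(i,None,fx=k,fy=k,interpolation=cv2.INTER_CUBIC)
a=r(t[175:245,210:285],5);b=r(t[185:240,335:445],5)
c=r(s[235:335,220:320],3.5);d=r(s[145:225,315:425],4)
C=np.zeros((600,800,3),np.uint8)
C=np.zeros((760,1000,3),np.uint8)
def put(i,x,y):C[y:y+i.shape[0],x:x+i.shape[1]]=i
put(a,0,0);put(b,400,0);put(c,0,370);put(d,400,370)
cv2.imwrite("pics/crop1.png",cv2.resize(C,(789,600),interpolation=cv2.INTER_AREA))
```

```text
(no output)
```

View pics/crop1.png

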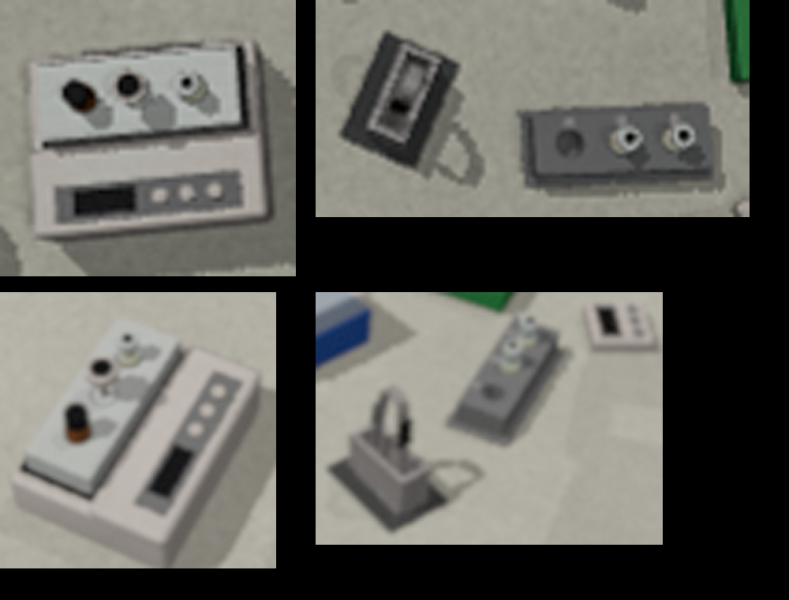

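Run:
```python
from h import *
np.set_printoptions(precision=4,suppress=True)
t=cv2.imread("pics/top0.png");s=cv2.imread("pics/side0.png")
def P(n,pts,z): return np.array([onz(n,u,v,z)[:2] for u,v in pts])
def rect(n,im,x0,y0,x1,y1,thr,z,lo=0):
    k=8;g=cv2.cvtColor(cv2.resize(im[y0:y1,x0:x1],None,fx=k,fy=k,interpolation=cv2.INTER_CUBIC),cv2.COLOR_BGR2GRAY)
    m=((g<thr)&(g>=lo)).astype(np.uint8)
    cs,_=cv2.findContours(m,cv2.RETR_EXTERNAL,cv2.CHAIN_APPROX_NONE);c=max(cs,key=cv2.contourArea)[:,0].astype(float)
    px=(c+.5)/k-.5+[x0,y0]
    w=P(n,px,z);(cx,cy),(a,b),ang=cv2.minAreaRect((w*1000).astype(np.float32))
    print(n,"rect",round(cx,1),round(cy,1),round(a,1),round(b,1),round(ang,1)); return w
for th in(85,95,105): rect("top",t,338,188,378,232,th,.006)
for th in(95,105): rect("side",s,315,170,365,222,th,.006)
for th in(115,125): rect("top",t,385,205,440,236,th,.031)
# dense gray dump for stand & vial
g=cv2.cvtColor(t,cv2.COLOR_BGR2GRAY);print(g[190:230,340:376:1][::2,::2])
print("vial");print(g[186:204,248:272])
print("well");print(g[213:229,390:410])
for n,a,z in(("top",(258.2,195.8),.111),("side",(266.4,251.7),.111),("top",(399.5,221.2),.031),("top",(414.2,220.5),.056),("top",(427.9,219.5),.056),("side",(371.1,175.4),.031)):print(n,a,onz(n,*a,z))
```

```text
top rect 564.2 -128.7 71.4 100.1 66.2
top rect 564.2 -128.8 72.8 101.2 66.2Traceback (most recent call last):
  File "<stdin>", line 12, in <module>
  File "<stdin>", line 10, in rect
  File "<stdin>", line 4, in P
  File "h.py", line 11, in onz
    o,d=ray(n,u,v); return o+d*(z-o[2])/d[2]
        ~~~^^^^^^^
  File "h.py", line 4, in ray
    c=camera_info(n);K=np.array(c["K"],float);R=np.array(c["R"]);t=np.array(c["t"])
ValueError: time passes only in moves, steps and waits
```

```bash
sed -i 's/^def ray/from functools import lru_cache\ncamera_info=lru_cache(None)(camera_info)\ndef ray/' h.py
python3 - <<'E'
from h import *
np.set_printoptions(precision=4,suppress=True,linewidth=200)
t=cv2.imread("pics/top0.png");s=cv2.imread("pics/side0.png")
def P(n,pts,z): return np.array([onz(n,u,v,z)[:2] for u,v in pts])
def rect(n,im,x0,y0,x1,y1,thr,z,lo=0):
    k=8;g=cv2.cvtColor(cv2.resize(im[y0:y1,x0:x1],None,fx=k,fy=k,interpolation=cv2.INTER_CUBIC),cv2.COLOR_BGR2GRAY)
    m=((g<thr)&(g>=lo)).astype(np.uint8)
    cs,_=cv2.findContours(m,cv2.RETR_EXTERNAL,cv2.CHAIN_APPROX_NONE);c=max(cs,key=cv2.contourArea)[:,0].astype(float)
    px=(c+.5)/k-.5+[x0,y0]
    w=P(n,px,z);(cx,cy),(a,b),ang=cv2.minAreaRect((w*1000).astype(np.float32))
    print(n,th,"rect",round(cx,1),round(cy,1),round(a,1),round(b,1),round(ang,1))
for th in(85,95): rect("top",t,338,188,378,226,th,.006)
for th in(85,95): rect("side",s,315,170,365,222,th,.006)
for th in(105,115,125): rect("top",t,385,205,440,236,th,.031)
g=cv2.cvtColor(t,cv2.COLOR_BGR2GRAY)
print("vial 248,186");print(g[186:204,248:272])
print("well 390,213");print(g[213:229,390:410])
for n,a,z in(("top",(258.2,195.8),.111),("side",(266.4,251.7),.111),("top",(399.5,221.2),.031),("top",(414.2,220.5),.056),("top",(427.9,219.5),.056),("side",(371.1,175.4),.031),("top",(242.5,196.8),.122),("side",(256.9,263.3),.122)):print(n,a,onz(n,*a,z))
E
```

```text
top 85 rect 564.0 -128.5 71.5 100.4 66.4
top 95 rect 564.0 -128.7 72.9 101.3 66.4
side 85 rect 560.3 -123.9 65.6 95.0 66.0
side 95 rect 559.8 -125.4 70.5 96.6 66.0
top 105 rect 521.3 -309.1 72.6 166.2 2.8
top 115 rect 520.8 -309.1 75.1 167.9 2.8
top 125 rect 520.9 -309.0 76.8 169.5 2.7
vial 248,186
[[125 117 102  97  88  95 107  99  94  88  76  81  91 126 148 155 155 151 147 155 149 125  96 112]
 [ 76  74  85 108 123 136 153 150 156 153 145 138 130 142 143 144 143 135 129 146 149 123   8  69]
 [138 124 132 144 145 147 137 132 147 158 178 178 177 176 176 175 174 174 173 174 167 125  29  46]
 [179 179 178 178 176 177 176 174 176 174 174 174 173 173 172 173 174 172 172 174 170 133  34  29]
 [175 175 175 174 174 174 174 174 174 173 174 172 172 171 172 173 172 172 171 173 176 151  34  32]
 [173 174 172 173 173 171 173 173 175 172 174 173 173 171 172 172 170 171 171 171 175 150  43  31]
 [173 174 173 173 175 171 172 167 165 174 170 167 174 172 174 173 174 173 174 174 177 155  53  26]
 [172 171 172 172 172 173 169 156 149 166 160 152 162 170 174 173 173 172 172 173 175 157  71  14]
 [176 17
[... 1975 characters left out ...]
 91  91  91  91]
 [ 63  95  94  92  91  92  93  92  90  89  89  91  93  92  92  91  91  91  91  92]
 [ 63  95  92  92  92  94  92  93  93  92  92  92  93  91  90  93  91  91  91  93]
 [ 62  94  94  93  93  93  93  94  92  93  93  93  91  92  93  92  93  93  92  90]
 [ 55  81  87  88  86  85  89  86  85  84  85  87  85  84  84  84  83  85  81  73]]
top (258.2, 195.8) [0.5934 0.1845 0.111 ]
side (266.4, 251.7) [0.5904 0.1904 0.111 ]
top (399.5, 221.2) [ 0.5244 -0.2687  0.031 ]
top (414.2, 220.5) [ 0.5243 -0.311   0.056 ]
top (427.9, 219.5) [ 0.5277 -0.3551  0.056 ]
side (371.1, 175.4) [ 0.5238 -0.2679  0.031 ]
top (242.5, 196.8) [0.5882 0.2309 0.122 ]
side (256.9, 263.3) [0.5845 0.2364 0.122 ]
```

```bash
python3 - <<'E'
from h import *
print(two("top",356.4,211.1,"side",342.7,189.4), two("top",257,195.5,"side",266.4,251.7), two("top",399.3,221,"side",371.1,175.4))
E
J='python3 -m jog'
$J '{"travel":[[16,30,0],[16,30,0],[16,30,0],[16,30,0]],"dr":[[0,0,2.4],[0,0,2.4],[0,0,2.4],[0,0,2.4]],"jaw":[0,0,0,0]}' 20
$J '{"travel":[[16,30,0],[16,30,0],[16,30,0],[16,30,0]],"dr":[[0,0,2.4],[0,0,2.4],[0,0,2.4],[0,0,2.4]],"jaw":[0,0,0,0]}'
$J '{"travel":[[16,30,0],[16,30,0],[16,30,0],[16,30,0]],"dr":[[0,0,2.4],[0,0,2.4],[0,0,2.4],[0,0,2.4]],"jaw":[0,0,0,0]}'
```

```text
(array([ 0.55030895, -0.12395565,  0.07730248]), np.float64(0.001660667646568731)) (array([0.59365479, 0.18833866, 0.10721021]), np.float64(0.0027786895944017353)) (array([ 0.52459913, -0.26839123,  0.03039398]), np.float64(0.001181806710412434))
time: 0.43
eef_pos: [0.3703, -0.48, 0.2101]
tcp_rot: [0.949, 0.314, -0.0, -0.001]
contact_force: [0.4, -0.2, 0.7]
opening: 1.001
time: 0.77
eef_pos: [0.4345, -0.3597, 0.2104]
tcp_rot: [0.92, 0.393, -0.0, -0.0]
contact_force: [0.0, -0.4, -0.5]
opening: 1.001
time: 1.1
eef_pos: [0.4984, -0.2397, 0.2105]
tcp_rot: [0.883, 0.469, -0.0, -0.0]
contact_force: [1.6, 0.2, 0.5]
opening: 1.001
```

```bash
J='python3 -m jog'
$J '{"travel":[[16,28,0],[17,28,0],[16,28,0],[16,26,0],[0,0,0]],"dr":[[0,0,2.5],[0,0,2.5],[0,0,2.5],[0,0,2.5],[0,0,0]],"jaw":[0,0,0,0,0]}'
$J '{"travel":[[0,0,-20],[0,0,-20],[0,0,-20],[0,0,0]],"dr":[[0,0,0],[0,0,0],[0,0,0],[0,0,0]],"jaw":[60,60,60,60]}'
python3 - <<'E'
from h import *
s=snap("side","pics/side1.png");t=snap("top","pics/top1.png")
r=lambda i:cv2.resize(i,None,fx=5,fy=5,interpolation=cv2.INTER_CUBIC)
a=r(s[130:230,295:375]);b=r(t[175:235,325:405])
C=np.zeros((500,800,3),np.uint8);C[:500,:400]=a;C[:300,400:]=b;cv2.imwrite("pics/crop2.png",C)
st=get_state();print(st["eef_pos"],st["tcp_rot"],st["qpos"])
E
```

```text
time: 1.52
eef_pos: [0.5647, -0.1272, 0.2104]
tcp_rot: [0.838, 0.546, 0.001, -0.001]
contact_force: [-0.5, -0.9, 0.5]
opening: 0.997
time: 1.85
eef_pos: [0.5597, -0.1306, 0.1456]
tcp_rot: [0.84, 0.543, -0.003, -0.004]
contact_force: [-0.2, 0.5, -0.4]
opening: 0.762
[ 0.56229413 -0.13173397  0.15002625] [ 8.39927525e-01  5.42697009e-01 -8.05843863e-04 -1.02987997e-03] [-4.05653273e-01  1.32916886e-01  1.87234716e+00 -2.08480818e-04
  1.13893712e+00  1.79398797e-02]
```

View pics/crop2.png

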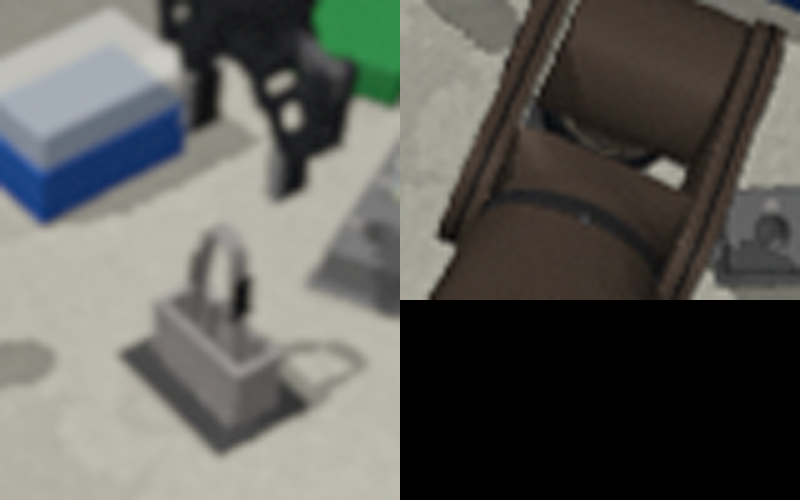

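Run:
```python
from h import *
f=lambda X:(proj("side",X)-[295,130])*5
c,s=np.cos(np.radians(-24)),np.sin(np.radians(-24))
for o in(.563,-.132,0),(.565,-.129,0):
  o=np.array(o);e=lambda x,y,z:f(o+[c*x-s*y,s*x+c*y,z]).round()
  print("tcp",e(0,0,.151),"bow",e(0,0,.1185),"plates",e(-.0185,0,.0825),e(.0185,0,.0825),"rim",[e(x,y,.048) for x,y in((-.035,-.013),(-.035,.013),(.035,.013),(.035,-.013))],"foot",[e(x,y,.004) for x,y in((-.05,-.035),(-.05,.035),(.05,.035),(.05,-.035))],"tips",e(-.034,0,.158),e(.034,0,.158))
```

```text
tcp [232. 182.] bow [228. 226.] plates [245. 292.] [204. 255.] rim [array([277., 344.]), array([241., 362.]), array([166., 291.]), array([202., 273.])] foot [array([316., 396.]), array([221., 447.]), array([118., 344.]), array([211., 298.])] tips [272. 207.] [195. 138.]
tcp [226. 184.] bow [223. 228.] plates [239. 294.] [199. 257.] rim [array([271., 345.]), array([235., 364.]), array([161., 293.]), array([196., 275.])] foot [array([311., 398.]), array([216., 449.]), array([113., 346.]), array([206., 299.])] tips [266. 209.] [189. 140.]
```

```bash
J='python3 -m jog'
$J '{"travel":[[3,3,-11],[0,0,-20],[0,0,-20],[0,0,-20],[0,0,-20]],"dr":[[0,0,0],[0,0,0],[0,0,0],[0,0,0],[0,0,0]],"jaw":[60,60,60,60,60]}' 20
$J '{"travel":[[0,0,0],[0,0,0],[0,0,0],[0,0,0],[0,0,0]],"dr":[[0,0,0],[0,0,0],[0,0,0],[0,0,0],[0,0,0]],"jaw":[100,120,130,140,140]}'
$J '{"travel":[[0,0,0],[0,0,0],[0,0,0],[0,0,0],[0,0,0]],"dr":[[0,0,0],[0,0,0],[0,0,0],[0,0,0],[0,0,0]],"jaw":[145,145,145,145,145]}'
python3 - <<'E'
from h import *
s=snap("side","pics/side2.png")
cv2.imwrite("pics/crop3.png",cv2.resize(s[130:230,295:375],None,fx=5,fy=5,interpolation=cv2.INTER_CUBIC))
st=get_state();print(st["eef_pos"],st["contact_force"],st["wrist_torque"])
E
```

```text
time: 2.37
eef_pos: [0.5674, -0.129, 0.0604]
tcp_rot: [0.84, 0.543, 0.001, 0.001]
contact_force: [-0.2, -0.4, -0.2]
opening: 0.762
time: 2.78
eef_pos: [0.5676, -0.1291, 0.0619]
tcp_rot: [0.84, 0.543, 0.001, 0.001]
contact_force: [0.4, 0.1, 1.1]
opening: 0.452
time: 3.2
eef_pos: [0.5671, -0.1289, 0.0612]
tcp_rot: [0.84, 0.543, 0.001, 0.001]
contact_force: [0.1, 0.6, 6.2]
opening: 0.433
[ 0.56709684 -0.12890869  0.06120703] [0.36253361 0.92587476 6.41474781] [-0.03730568 -0.1089906  -0.0054219 ]
```

View pics/crop3.png

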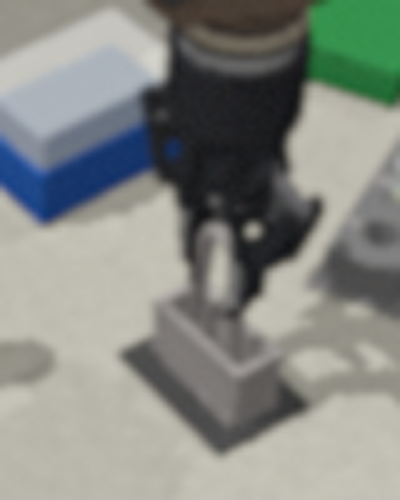

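```bash
J='python3 -m jog'
$J '{"travel":[[0,0,5],[0,0,10],[0,0,15],[0,0,15],[0,0,15]],"dr":[[0,0,0],[0,0,0],[0,0,0],[0,0,0],[0,0,0]],"jaw":[145,145,145,145,145]}'
$J '{"travel":[[0,0,18],[0,0,18],[0,0,18],[0,0,16],[0,0,0]],"dr":[[0,0,0],[0,0,0],[0,0,0],[0,0,0],[0,0,0]],"jaw":[145,145,145,145,145]}'
python3 - <<'E'
from h import *
s=snap("side","pics/side3.png");t=snap("top","pics/top3.png")
cv2.imwrite("pics/crop4.png",cv2.resize(s[85:215,285:385],None,fx=4.5,fy=4.5,interpolation=cv2.INTER_CUBIC))
st=get_state();print(st["eef_pos"],st["contact_force"],st["wrist_torque"],st["opening"])
E
```

```text
time: 3.67
eef_pos: [0.5651, -0.128, 0.1199]
tcp_rot: [0.84, 0.543, -0.001, -0.001]
contact_force: [0.0, -0.3, -0.2]
opening: 0.433
time: 4.08
eef_pos: [0.5676, -0.1291, 0.1939]
tcp_rot: [0.84, 0.543, 0.002, 0.002]
contact_force: [0.4, -0.3, -0.2]
opening: 0.436
[ 0.5659292  -0.12840283  0.18990356] [-0.8046899  -0.02301569 -0.57012882] [ 0.00573429 -0.02025918  0.01586435] 0.43203582823303116
```

View pics/crop4.png

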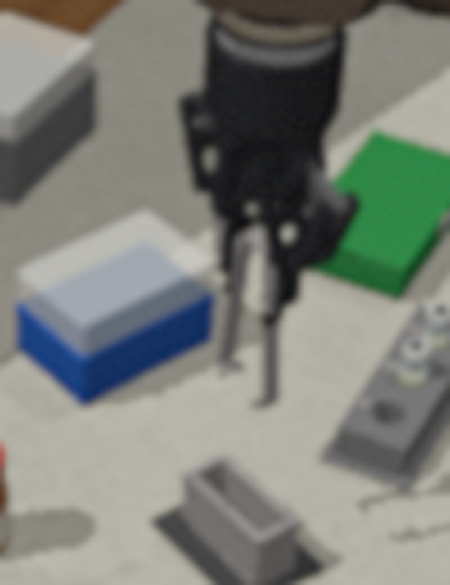

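Run:
```python
from h import *
f=lambda X:((proj("side",X)-[285,85])*4.5).round()
c,s=np.cos(np.radians(-24.2)),np.sin(np.radians(-24.2))
o=np.array([.566,-.129,0])
e=lambda x,y,z:f(o+[c*x-s*y,s*x+c*y,z])
for y in(-.0075,0,.0075):print(y,"jaw outer bottom",e(-.022,y,.136),e(.022,y,.136),"arm at plates bottom",e(-.0185,y,.197),e(.0185,y,.197))
print("rim",[e(x,y,.048) for x,y in((-.035,-.013),(-.035,.013),(.035,.013),(.035,-.013))])
for n,p in(("cap",(.5935,.1885,.111)),("well",(.5246,-.2684,.031))):print(n,f(p))
```

```text
-0.0075 jaw outer bottom [278. 401.] [233. 361.] arm at plates bottom [282. 321.] [243. 287.]
0 jaw outer bottom [268. 406.] [224. 366.] arm at plates bottom [271. 325.] [233. 292.]
0.0075 jaw outer bottom [258. 411.] [214. 370.] arm at plates bottom [261. 330.] [223. 296.]
rim [array([287., 513.]), array([255., 530.]), array([188., 465.]), array([220., 450.])]
cap [-87. 745.]
well [387. 406.]
```

```bash
J='python3 -m jog'
$J '{"travel":[[1,15,0],[3,25,0],[3,30,0],[3,30,0],[3,30,0]],"dr":[[0,0,1.5],[0,0,2.5],[0,0,3],[0,0,3],[0,0,3]],"jaw":[145,145,145,145,145]}'
$J '{"travel":[[3,30,0],[3,30,0],[3,30,0],[3,30,0],[2,30,0]],"dr":[[0,0,3],[0,0,3],[0,0,3],[0,0,3],[0,0,3]],"jaw":[145,145,145,145,145]}'
$J '{"travel":[[2,22,0],[1,15,0],[0,0,0],[0,0,0]],"dr":[[0,0,1],[0,0,1],[0,0,0],[0,0,0]],"jaw":[145,145,145,145]}'
python3 - <<'E'
from h import *
s=snap("side","pics/side5.png");t=snap("top","pics/top5.png")
a=cv2.resize(s[190:310,220:320],None,fx=5,fy=5,interpolation=cv2.INTER_CUBIC)
b=cv2.resize(t[170:240,210:285],None,fx=4,fy=4,interpolation=cv2.INTER_CUBIC)
C=np.zeros((600,800,3),np.uint8);C[:,:500]=a;C[:280,500:]=b;cv2.imwrite("pics/crop5.png",C)
st=get_state();print(st["eef_pos"],st["tcp_rot"],st["contact_force"],st["opening"])
f=lambda X:((proj("side",X)-[220,190])*5).round()
c,s_=np.cos(np.radians(5.8)),np.sin(np.radians(5.8))
o=np.array([.593,.188,0])
e=lambda x,y,z:f(o+[c*x-s_*y,s_*x+c*y,z])
print("jaws",e(-.022,0,.136),e(.022,0,.136),"cap top",e(0,0,.111),"cap edges",e(-.0095,0,.111),e(.0095,0,.111),"neck base",e(0,0,.091))
E
```

```text
time: 4.6
eef_pos: [0.5777, 0.0028, 0.1874]
tcp_rot: [0.772, 0.635, -0.001, -0.002]
contact_force: [0.6, -0.1, -0.0]
opening: 0.435
time: 5.02
eef_pos: [0.5918, 0.1528, 0.1873]
tcp_rot: [0.682, 0.731, -0.002, -0.001]
contact_force: [0.1, -0.6, -0.4]
opening: 0.432
time: 5.35
eef_pos: [0.5953, 0.1885, 0.1883]
tcp_rot: [0.67, 0.742, -0.001, -0.001]
contact_force: [0.7, -0.2, -1.6]
opening: 0.431
[0.59583385 0.18737718 0.18903191] [ 6.70954685e-01  7.41497803e-01 -8.48025477e-04 -3.15723888e-04] [ 0.51336908 -0.80100504 -0.0641744 ] 0.43669112411305777
jaws [269. 286.] [186. 254.] cap top [230. 303.] cap edges [248. 310.] [213. 296.] neck base [233. 329.]
```

View pics/crop5.png

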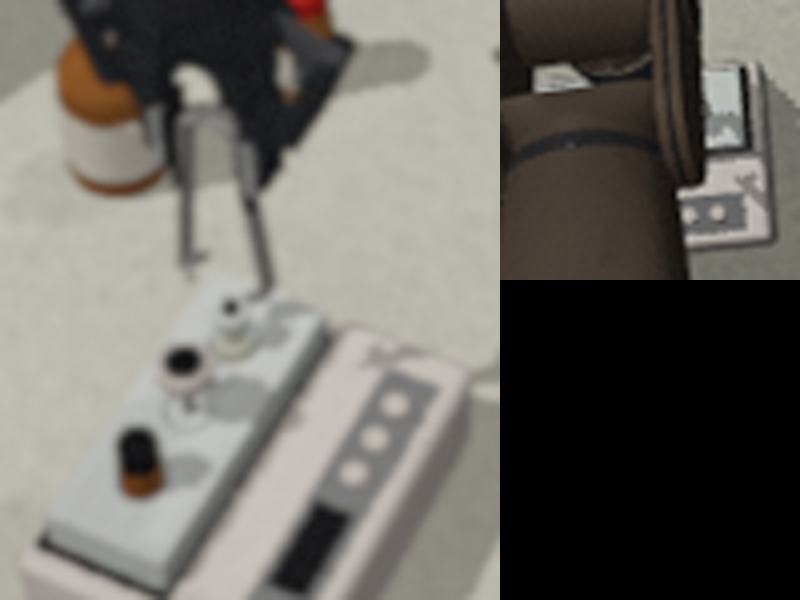

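```bash
J='python3 -m jog'
$J '{"travel":[[0,-1,-8],[0,0,-9],[0,0,-8],[0,0,-8],[0,0,-8]],"dr":[[0,0,0],[0,0,0],[0,0,0],[0,0,0],[0,0,0]],"jaw":[145,145,145,145,145]}'
$J '{"travel":[[0,0,0],[0,0,0],[0,0,0],[0,0,0],[0,0,0]],"dr":[[0,0,0],[0,0,0],[0,0,0],[0,0,0],[0,0,0]],"jaw":[147,149,151,153,155]}' 30
$J '{"travel":[[0,0,0],[0,0,0],[0,0,0],[0,0,0],[0,0,0]],"dr":[[0,0,0],[0,0,0],[0,0,0],[0,0,0],[0,0,0]],"jaw":[157,159,161,163,165]}'
$J '{"travel":[[0,0,0],[0,0,0],[0,0,0]],"dr":[[0,0,0],[0,0,0],[0,0,0]],"jaw":[170,170,170]}'
python3 - <<'E'
from h import *
s=snap("side","pics/side6.png")
cv2.imwrite("pics/crop6.png",cv2.resize(s[210:290,230:310],None,fx=7,fy=7,interpolation=cv2.INTER_CUBIC))
E
```

```text
time: 5.87
eef_pos: [0.5958, 0.187, 0.1474]
tcp_rot: [0.671, 0.742, -0.001, -0.0]
contact_force: [-0.2, 0.4, 0.1]
opening: 0.431
time: 6.28
eef_pos: [0.5967, 0.1876, 0.1497]
tcp_rot: [0.671, 0.742, 0.001, 0.0]
contact_force: [-0.6, 0.1, -0.3]
opening: 0.395
time: 6.7
eef_pos: [0.5962, 0.1875, 0.1491]
tcp_rot: [0.671, 0.742, 0.0, -0.0]
contact_force: [-0.5, -0.1, 0.7]
opening: 0.367
time: 6.95
eef_pos: [0.5962, 0.1875, 0.149]
tcp_rot: [0.671, 0.742, 0.0, 0.0]
contact_force: [0.7, -0.1, 0.2]
opening: 0.373
```

View pics/crop6.png

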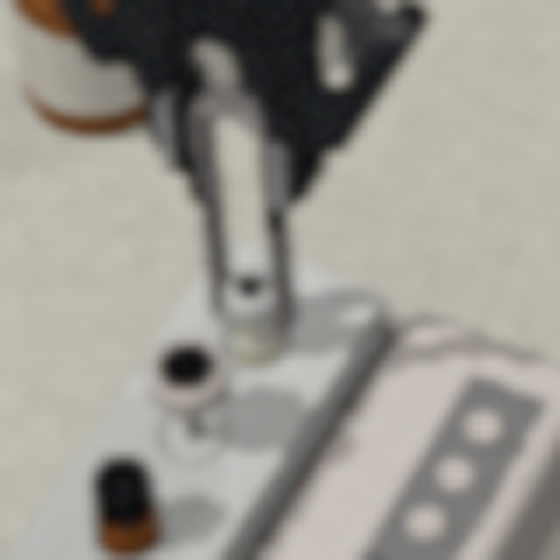

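```bash
J='python3 -m jog'
$J '{"travel":[[0,0,5],[0,0,10],[0,0,15],[0,0,15],[0,0,0]],"dr":[[0,0,0],[0,0,0],[0,0,0],[0,0,0],[0,0,0]],"jaw":[170,170,170,170,170]}'
$J '{"travel":[[0,0,0],[-2,-15,0],[-4,-25,0],[-5,-33,0],[-5,-33,0]],"dr":[[0,0,0],[0,0,-0.2],[0,0,-0.2],[0,0,-0.2],[0,0,-0.2]],"jaw":[170,170,170,170,170]}'
$J '{"travel":[[-5,-33,0],[-5,-33,0],[-5,-33,0],[-5,-33,0],[-5,-33,0]],"dr":[[0,0,-0.2],[0,0,-0.2],[0,0,-0.2],[0,0,-0.2],[0,0,-0.2]],"jaw":[170,170,170,170,170]}'
$J '{"travel":[[-5,-33,0],[-5,-33,0],[-5,-33,0],[-5,-33,0],[-5,-33,0]],"dr":[[0,0,-0.2],[0,0,-0.2],[0,0,-0.2],[0,0,-0.2],[0,0,-0.2]],"jaw":[170,170,170,170,170]}'
$J '{"travel":[[-3,-15,0],[-1,-5,-20],[0,0,-20],[0,0,-15],[0,0,0]],"dr":[[0,0,-0.2],[0,0,-0.2],[0,0,0],[0,0,0],[0,0,0]],"jaw":[170,170,170,170,170]}'
python3 - <<'E'
from h import *
s=snap("side","pics/side7.png")
cv2.imwrite("pics/crop7.png",cv2.resize(s[115:205,335:425],None,fx=6.5,fy=6.5,interpolation=cv2.INTER_CUBIC))
f=lambda X:((proj("side",X)-[335,115])*6.5).round()
b=np.array([.526,-.269,.051]);
for n,p in(("base",b),("cap",b+[0,0,.05]),("well",(.5246,-.2684,.031)),("cap_b",(.5260,-.3120,.056))):print(n,f(p))
for n,p in(("+x10",(.01,0,0)),("+y10",(0,.01,0)),("+z10",(0,0,.01))):print(n,f(b+p)-f(b))
st=get_state();print(st["eef_pos"],st["contact_force"],st["opening"])
E
```

```text
time: 7.42
eef_pos: [0.5986, 0.1878, 0.1989]
tcp_rot: [0.671, 0.742, 0.003, 0.003]
contact_force: [0.5, 0.7, 0.2]
opening: 0.372
time: 7.83
eef_pos: [0.5788, 0.0801, 0.1923]
tcp_rot: [0.675, 0.738, -0.001, -0.001]
contact_force: [-0.3, -1.3, -1.4]
opening: 0.371
time: 8.25
eef_pos: [0.5535, -0.0855, 0.1925]
tcp_rot: [0.682, 0.731, -0.001, -0.001]
contact_force: [-0.1, 0.3, -2.1]
opening: 0.376
time: 8.67
eef_pos: [0.5284, -0.2503, 0.1925]
tcp_rot: [0.689, 0.725, -0.0, -0.001]
contact_force: [0.4, -0.5, -1.3]
opening: 0.371
time: 9.08
eef_pos: [0.5229, -0.2668, 0.1336]
tcp_rot: [0.691, 0.723, -0.001, -0.005]
contact_force: [-0.6, 1.4, -1.3]
opening: 0.37
base [236. 358.]
cap [248. 276.]
well [234. 391.]
cap_b [276. 298.]
+x10 [-19.  -8.]
+y10 [-9. 12.]
+z10 [  2. -16.]
[ 0.52404709 -0.26729787  0.13575254] [ 0.20681258 -0.03326642 -0.68185581] 0.37025350430820375
```

View pics/crop7.png

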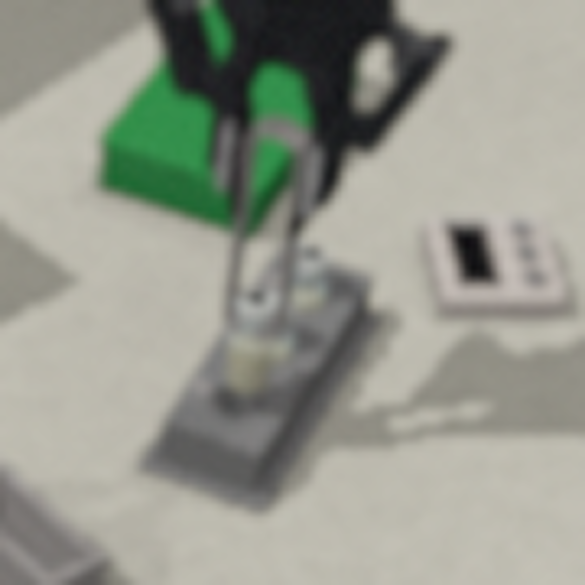

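```bash
python3 -m jog '{"travel":[[0,0,0],[0,0,0],[0,0,0],[0,0,0]],"dr":[[0,0,0],[0,0,0],[0,0,0],[0,0,0]],"jaw":[170,170,170,170]}'
python3 - <<'E'
from h import *
s=snap("side","pics/side8.png");t=snap("top","pics/top8.png")
a=cv2.resize(s[135:185,350:400],None,fx=9,fy=9,interpolation=cv2.INTER_CUBIC)
b=cv2.resize(t[205:240,385:425],None,fx=8,fy=8,interpolation=cv2.INTER_CUBIC)
C=np.zeros((450,775,3),np.uint8);C[:,:450]=a;C[:280,455:]=b;cv2.imwrite("pics/crop8.png",C)
f=lambda X:((proj("side",X)-[350,135])*9).round()
b=np.array([.526,-.269,.051])
for n,p in(("base",b),("cap",b+[0,0,.05]),("well",(.5246,-.2684,.031)),("caps_a",(.5272,-.3558,.056))):print(n,f(p))
st=get_state();print(st["eef_pos"],st["contact_force"],st["opening"])
g=cv2.cvtColor(s,cv2.COLOR_BGR2GRAY);print(g[154:164,366:384])
E
```

```text
time: 9.47
eef_pos: [0.5269, -0.2688, 0.1403]
tcp_rot: [0.691, 0.723, 0.0, 0.001]
contact_force: [-0.4, -0.1, -0.4]
opening: 0.371
base [192. 315.]
cap [209. 201.]
well [188. 362.]
caps_a [297. 162.]
[ 0.52662067 -0.26868792  0.13982675] [-0.09545478 -0.24226793 -0.13997441] 0.3664113907359103
[[183 181 171 140 122 153 179 187 186 181 167 138 112 133 166 162 138 134]
 [183 181 169 136 121 153 177 182 181 172 152 124 105 126 159 166 163 159]
 [184 181 166 133 120 147 162 163 163 162 145 119 104 122 148 159 163 156]
 [185 181 162 130 126 144 139 126 137 161 156 126 109 129 143 147 144 136]
 [184 180 159 130 139 160 145 118 130 162 162 133 119 141 147 140 133 130]
 [184 178 156 126 142 169 170 154 153 162 154 127 127 155 160 150 143 143]
 [184 179 153 128 137 161 170 164 158 150 134 113 131 164 171 164 160 154]
 [186 181 162 137 137 149 155 150 142 129 115 107 135 169 170 161 155 145]
 [186 183 173 154 141 144 142 135 124 117 112 120 150 171 161 145 136 130]
 [185 184 181 168 157 150 144 133 121 116 122 140 160 164 147 130 126 125]]
```

View pics/crop8.png

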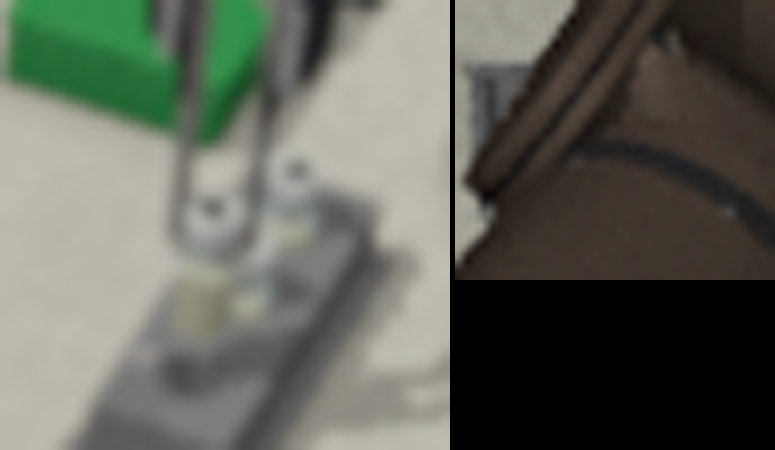

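```bash
J='python3 -m jog'
$J '{"travel":[[-1,1.5,-6],[0,0,-6],[0,0,-4],[0,0,0],[0,0,0]],"dr":[[0,0,0],[0,0,0],[0,0,0],[0,0,0],[0,0,0]],"jaw":[170,170,170,170,170]}'
$J '{"travel":[[0,0,-2],[0,0,-2],[0,0,-2],[0,0,0],[0,0,0]],"dr":[[0,0,0],[0,0,0],[0,0,0],[0,0,0],[0,0,0]],"jaw":[170,170,170,170,170]}'
python3 - <<'E'
from h import *
st=get_state();print(st["eef_pos"],st["contact_force"],st["wrist_torque"])
E
```

```text
time: 9.98
eef_pos: [0.5248, -0.2667, 0.122]
tcp_rot: [0.691, 0.723, -0.0, -0.001]
contact_force: [0.2, -1.5, -0.2]
opening: 0.373
time: 10.4
eef_pos: [0.5252, -0.267, 0.1168]
tcp_rot: [0.691, 0.723, 0.0, -0.0]
contact_force: [0.3, 0.8, 0.1]
opening: 0.367
[ 0.52519749 -0.26701441  0.11681663] [0.29443355 0.79711003 0.09291299] [-0.00121202  0.00930872  0.01448445]
```

```bash
J='python3 -m jog'
$J '{"travel":[[0,0,-1.5],[0,0,-1.5],[0,0,0],[0,0,0]],"dr":[[0,0,0],[0,0,0],[0,0,0],[0,0,0]],"jaw":[170,170,170,170]}'
$J '{"travel":[[0,0,-1.5],[0,0,-1.5],[0,0,0],[0,0,0]],"dr":[[0,0,0],[0,0,0],[0,0,0],[0,0,0]],"jaw":[170,170,170,170]}'
python3 - <<'E'
from h import *
s=snap("side","pics/side9.png")
cv2.imwrite("pics/crop9.png",cv2.resize(s[135:185,350:400],None,fx=9,fy=9,interpolation=cv2.INTER_CUBIC))
st=get_state();print(st["eef_pos"],st["contact_force"],st["wrist_torque"])
E
```

```text
time: 10.73
eef_pos: [0.5251, -0.267, 0.1138]
tcp_rot: [0.691, 0.723, -0.0, -0.0]
contact_force: [-0.1, 0.8, -0.8]
opening: 0.373
time: 11.07
eef_pos: [0.5251, -0.2669, 0.1107]
tcp_rot: [0.691, 0.723, -0.0, -0.0]
contact_force: [0.5, -1.1, -0.5]
opening: 0.37
[ 0.52514302 -0.2669959   0.11081087] [ 0.20813753  0.08493311 -0.26328784] [ 0.03388082 -0.04696348 -0.01357851]
```

View pics/crop9.png

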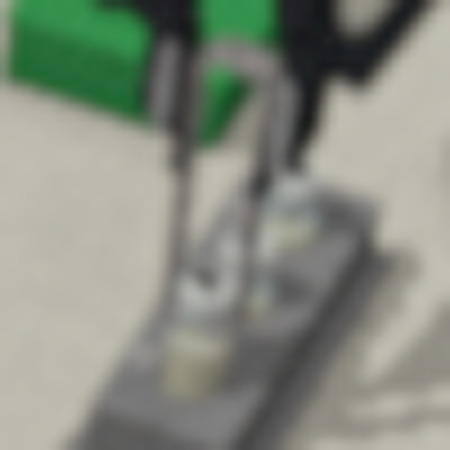

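```bash
J='python3 -m jog'
$J '{"travel":[[0,0,-1.5],[0,0,-1.5],[0,0,0],[0,0,0]],"dr":[[0,0,0],[0,0,0],[0,0,0],[0,0,0]],"jaw":[170,170,170,170]}'
$J '{"travel":[[0,0,-1.5],[0,0,-1.5],[0,0,0],[0,0,0]],"dr":[[0,0,0],[0,0,0],[0,0,0],[0,0,0]],"jaw":[170,170,170,170]}'
python3 - <<'E'
from h import *
st=get_state();print(st["eef_pos"],st["contact_force"],st["wrist_torque"],st["opening"])
E
```

```text
time: 11.45
eef_pos: [0.5252, -0.267, 0.1078]
tcp_rot: [0.691, 0.723, -0.0, -0.0]
contact_force: [0.1, 0.0, -1.2]
opening: 0.369
time: 11.78
eef_pos: [0.5255, -0.2673, 0.1054]
tcp_rot: [0.691, 0.723, 0.0, 0.0]
contact_force: [0.2, -0.6, 1.6]
opening: 0.37
[ 0.52551552 -0.26728029  0.10535504] [ 0.23151808 -0.60494971  1.62268546] [ 0.00901939 -0.05476152  0.04945773] 0.3702112882426246
```

```bash
J='python3 -m jog'
for i in 1 2 3; do $J '{"travel":[[0,0,-1],[0,0,-1],[0,0,0],[0,0,0]],"dr":[[0,0,0],[0,0,0],[0,0,0],[0,0,0]],"jaw":[170,170,170,170]}' | grep -v rot; done
```

```text
time: 12.12
eef_pos: [0.5259, -0.2676, 0.1043]
contact_force: [0.2, 0.4, 5.6]
opening: 0.37
time: 12.45
eef_pos: [0.526, -0.2678, 0.1025]
contact_force: [-0.5, 0.6, 6.2]
opening: 0.369
time: 12.78
eef_pos: [0.5262, -0.2679, 0.1009]
contact_force: [-0.4, -0.8, 6.4]
opening: 0.368
```

```bash
J='python3 -m jog'
for i in 1 2 3 4; do $J '{"travel":[[0,0,-1],[0,0,-1],[0,0,0],[0,0,0]],"dr":[[0,0,0],[0,0,0],[0,0,0],[0,0,0]],"jaw":[170,170,170,170]}' | grep -v rot; done
```

```text
time: 13.12
eef_pos: [0.5261, -0.2675, 0.0979]
contact_force: [1.0, 0.6, 3.7]
opening: 0.37
time: 13.45
eef_pos: [0.5257, -0.2675, 0.0958]
contact_force: [-1.0, -0.7, 6.3]
opening: 0.369
time: 13.78
eef_pos: [0.5257, -0.2675, 0.0939]
contact_force: [0.4, -0.3, 6.0]
opening: 0.37
time: 14.12
eef_pos: [0.5258, -0.2675, 0.0919]
contact_force: [0.2, -0.1, 6.3]
opening: 0.368
```

```bash
J='python3 -m jog'
for i in 1 2 3; do $J '{"travel":[[0,0,-0.7],[0,0,-0.7],[0,0,0],[0,0,0]],"dr":[[0,0,0],[0,0,0],[0,0,0],[0,0,0]],"jaw":[170,170,170,170]}' | grep -v rot; done
```

```text
time: 14.45
eef_pos: [0.5258, -0.2677, 0.0908]
contact_force: [0.3, 1.0, 7.4]
opening: 0.37
time: 14.78
eef_pos: [0.5263, -0.2681, 0.0908]
contact_force: [-1.0, -0.2, 10.9]
opening: 0.37
time: 15.12
eef_pos: [0.5268, -0.2686, 0.0907]
contact_force: [-1.9, 0.6, 15.2]
opening: 0.373
```

```bash
J='python3 -m jog'
$J '{"travel":[[0,0,1],[0,0,0],[0,0,0],[0,0,0]],"dr":[[0,0,0],[0,0,0],[0,0,0],[0,0,0]],"jaw":[170,165,162,159]}' | grep -v rot
$J '{"travel":[[0,0,0],[0,0,0],[0,0,0],[0,0,0],[0,0,0]],"dr":[[0,0,0],[0,0,0],[0,0,0],[0,0,0],[0,0,0]],"jaw":[156,153,150,147,145]}' | grep -v rot
$J '{"travel":[[0,0,1],[0,0,1],[0,0,0],[0,0,0]],"dr":[[0,0,0],[0,0,0],[0,0,0],[0,0,0]],"jaw":[144,144,144,144]}' 20| grep -v rot
python3 - <<'E'
from h import *
s=snap("side","pics/side10.png")
cv2.imwrite("pics/crop10.png",cv2.resize(s[125:195,345:415],None,fx=8,fy=8,interpolation=cv2.INTER_CUBIC))
f=lambda X:((proj("side",X)-[345,125])*8).round()
for n,p in(("cap hot",(.5236,-.2684,.056)),("cap b",(.5257,-.3123,.056)),("cap a",(.5275,-.3563,.056)),("hot +2mm",(.5236,-.2684,.058))):print(n,f(p))
E
```

```text
time: 15.45
eef_pos: [0.5264, -0.2682, 0.0906]
contact_force: [-0.2, 0.0, 11.3]
opening: 0.378
time: 15.87
eef_pos: [0.5242, -0.2664, 0.0865]
contact_force: [-0.2, -0.8, 1.0]
opening: 0.432
time: 16.2
eef_pos: [0.525, -0.2669, 0.0894]
contact_force: [-0.1, 0.8, -1.0]
opening: 0.436
cap hot [217. 354.]
cap b [261. 287.]
cap a [303. 223.]
hot +2mm [218. 350.]
```

View pics/crop10.png

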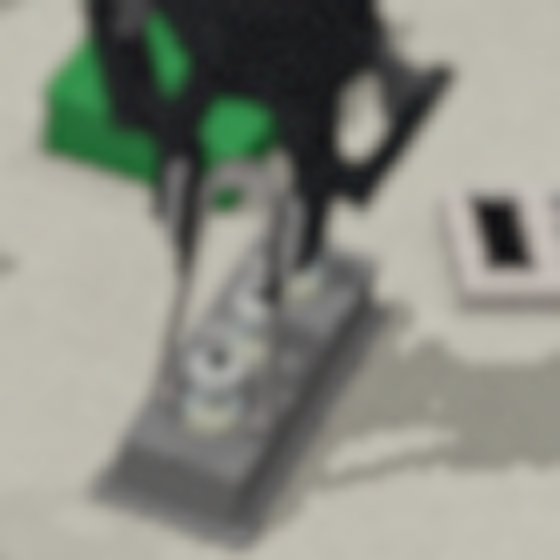

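```bash
J='python3 -m jog'
$J '{"travel":[[0,0,3],[0,0,4],[0,0,4],[0,0,4],[0,0,4]],"dr":[[0,0,0],[0,0,0],[0,0,0],[0,0,0],[0,0,0]],"jaw":[144,144,144,144,144]}' | grep -v rot
$J '{"travel":[[0,0,6],[0,0,15],[0,0,20],[0,0,20],[0,0,20]],"dr":[[0,0,0],[0,0,0],[0,0,0],[0,0,0],[0,0,0]],"jaw":[144,144,144,144,144]}' | grep -v rot
$J '{"travel":[[0,0,0],[0,0,0],[0,0,0],[0,0,0]],"dr":[[0,0,0],[0,0,0],[0,0,0],[0,0,0]],"jaw":[144,144,144,144]}'
python3 - <<'E'
from h import *
s=snap("side","pics/side11.png");g=cv2.cvtColor(s,cv2.COLOR_BGR2GRAY)
for n,p in(("hot",(.5236,-.2684,.056)),("b",(.5257,-.3123,.056)),("a",(.5275,-.3563,.056))):
  u,v=proj("side",p);v+=1;r=g[int(v)-3:int(v)+5,int(u)-3:int(u)+5].astype(float);w=np.clip(120-r,0,None)
  yy,xx=np.mgrid[int(v)-3:int(v)+5,int(u)-3:int(u)+5];print(n,"pred",u,v,"dark centroid",(w*xx).sum()/w.sum(),(w*yy).sum()/w.sum())
print(g[163:180,364:382])
E
```

```text
time: 16.67
eef_pos: [0.5254, -0.2672, 0.1095]
contact_force: [0.7, -0.2, -0.8]
opening: 0.434
time: 17.08
eef_pos: [0.5251, -0.267, 0.191]
contact_force: [0.4, -0.1, -1.2]
opening: 0.436
time: 17.42
eef_pos: [0.5243, -0.2664, 0.1877]
tcp_rot: [0.691, 0.723, -0.0, -0.002]
contact_force: [0.7, 0.0, -0.7]
opening: 0.437
hot pred 372.13372352733535 170.2051480691319 dark centroid 375.17721518987344 173.0379746835443
b pred 377.59070824714905 161.8927086345559 dark centroid 380.6764705882353 164.88235294117646
a pred 382.9271054933182 153.92640299260472 dark centroid 383.43037974683546 153.77215189873417
[[181 182 182 181 181 177 164 142 126 127 145 165 168 164 165 161 144 127]
 [181 181 180 181 179 168 152 134 127 127 140 155 161 159 154 140 124 116]
 [180 180 181 180 173 158 144 140 138 139 139 143 141 138 133 123 109 101]
 [179 180 180 175 161 144 138 142 144 148 148 142 132 127 128 124 105  92]
 [179 180 178 166 146 132 134 139 143 151 157 154 146 140 141 133 108  90]
 [179 179 171 152 134 135 142 139 140 149 160 163 160 159 154 136 110  97]
 [181 175 160 139 134 149 148 127 115 136 159 161 156 153 146 129 115 112]
 [180 169 146 129 138 161 158 129 115 140 161 154 141 135 130 123 121 121]
 [174 155 134 123 136 161 167 156 151 160 161 143 126 124 123 122 122 122]
 [162 143 127 121 131 150 161 160 158 155 144 126 117 120 122 123 123 119]
 [152 141 132 127 131 144 149 146 141 134 123 110 105 111 116 118 121 115]
 [141 141 137 132 137 145 141 130 123 125 120 105  94  98 102 107 111 102]
 [130 132 129 129 144 153 147 134 129 132 129 109  91  90  91  95  97  86]
 [123 121 119 123 146 161 160 153 150 147 134 110  92  90  94  95  87  73]
 [120 119 114 121 142 157 162 161 158 148 126 106  99 101 106  99  80  71]
 [120 119 115 119 132 142 145 146 142 132 120 115 114 115 112  94  77  72]
 [122 121 118 118 123 127 128 128 126 121 119 121 122 118 104  84  71  77]]
```

Run:
```python
from h import *
def spot(im,p):
  g=cv2.GaussianBlur(cv2.cvtColor(im,cv2.COLOR_BGR2GRAY),(0,0),.6)
  u,v=np.round(proj("side",p)+[0,.7]).astype(int)
  k=8;r=cv2.resize(g[v-3:v+4,u-3:u+4],None,fx=k,fy=k,interpolation=cv2.INTER_CUBIC).astype(float)
  m=np.where(r<r.min()+18,r.min()+18-r,0);n,l=cv2.connectedComponents((m>0).astype(np.uint8))
  iy,ix=np.unravel_index(r.argmin(),r.shape);m[l!=l[iy,ix]]=0
  yy,xx=np.mgrid[:r.shape[0],:r.shape[1]]
  return (m*xx).sum()/m.sum()/k+u-3.44,(m*yy).sum()/m.sum()/k+v-3.44,r.min()
P={"hot":(.5236,-.2684,.056),"b":(.5257,-.3123,.056),"a":(.5275,-.3563,.056)}
for f in("side0","side3","side5","side11"):
  im=cv2.imread(f"pics/{f}.png")
  for n in P: print(f,n,np.round(spot(im,P[n]),2),proj("side",P[n]).round(2))
```

```text
side0 hot [371.36 170.91 107.  ] [372.13 169.21]
side0 b [380.72 164.93  96.  ] [377.59 160.89]
side0 a [385.65 157.03  97.  ] [382.93 152.93]
side3 hot [371.35 170.9  110.  ] [372.13 169.21]
side3 b [380.72 164.93  99.  ] [377.59 160.89]
side3 a [385.62 157.03 100.  ] [382.93 152.93]
side5 hot [371.38 170.93 114.  ] [372.13 169.21]
side5 b [375.87 158.84  93.  ] [377.59 160.89]
side5 a [383.01 154.83  43.  ] [382.93 152.93]
side11 hot [374.91 172.97 110.  ] [372.13 169.21]
side11 b [380.76 164.93 102.  ] [377.59 160.89]
side11 a [385.66 157.04 103.  ] [382.93 152.93]
```

Run:
```python
from h import *
k=6
for f in("side0","side3","side11"):
  g=cv2.cvtColor(cv2.imread(f"pics/{f}.png"),cv2.COLOR_BGR2GRAY)[140:185,355:400]
  G=cv2.resize(g,None,fx=k,fy=k,interpolation=cv2.INTER_CUBIC)
  bh=cv2.morphologyEx(G,cv2.MORPH_BLACKHAT,cv2.getStructuringElement(cv2.MORPH_ELLIPSE,(31,31)))
  n,l,st,c=cv2.connectedComponentsWithStats((bh>12).astype(np.uint8))
  for i in range(1,n):
    if 60<st[i,4]<900: 
      w=np.where(l==i,bh,0).astype(float);yy,xx=np.mgrid[:G.shape[0],:G.shape[1]]
      print(f,round((w*xx).sum()/w.sum()/k+355-.42,2),round((w*yy).sum()/w.sum()/k+140-.42,2),st[i,4],bh[l==i].max())
```

```text
side0 399.18 152.6 102 16
side0 382.6 153.43 215 40
side0 376.51 165.89 253 28
side0 381.62 166.68 436 33
side0 370.11 176.27 509 30
side0 370.75 184.09 100 20
side3 399.21 152.93 89 15
side3 382.61 153.44 230 40
side3 381.68 166.7 432 31
side3 370.16 176.27 573 32
side3 390.09 184.0 115 24
side3 370.92 184.12 113 18
side11 370.33 144.19 124 17
side11 399.19 152.68 95 16
side11 381.71 166.67 458 33
side11 371.46 174.24 290 32
side11 376.68 175.14 439 28
side11 396.06 176.31 728 41
side11 370.75 184.08 116 19
```

```bash
J='python3 -m jog'
$J '{"travel":[[5,17,0],[5,17,0],[5,17,0],[5,17,0]],"dr":[[0,0,-3.35],[0,0,-3.35],[0,0,-3.35],[0,0,-3.35]],"jaw":[144,144,144,144]}' >/dev/null
$J '{"travel":[[5,17,0],[5,17,0],[5,17,0],[6,19.5,0]],"dr":[[0,0,-3.35],[0,0,-3.35],[0,0,-3.35],[0,0,-3.35]],"jaw":[144,144,144,144]}' >/dev/null
$J '{"travel":[[0,0,-20],[0,0,-20],[0,0,-20],[0,0,-10],[0,0,0]],"dr":[[0,0,0],[0,0,0],[0,0,0],[0,0,0],[0,0,0]],"jaw":[144,144,144,144,144]}' | grep -v rot
$J '{"travel":[[0,0,0],[0,0,0],[0,0,0],[0,0,0],[0,0,0]],"dr":[[0,0,0],[0,0,0],[0,0,0],[0,0,0],[0,0,0]],"jaw":[144,144,144,144,144]}'
python3 - <<'E'
from h import *
s=snap("side","pics/side12.png")
E
```

```text
time: 18.55
eef_pos: [0.5635, -0.1274, 0.1154]
contact_force: [-0.1, -0.8, -1.4]
opening: 0.435
time: 18.97
eef_pos: [0.5668, -0.1288, 0.1209]
tcp_rot: [0.84, 0.543, 0.001, 0.001]
contact_force: [0.8, -0.4, -0.6]
opening: 0.432
```

```bash
J='python3 -m jog'
$J '{"travel":[[0,0,-5],[0,0,-6],[0,0,-6],[0,0,-6],[0,0,0]],"dr":[[0,0,0],[0,0,0],[0,0,0],[0,0,0],[0,0,0]],"jaw":[144,144,144,144,144]}' | grep -v rot
$J '{"travel":[[0,0,-5],[0,0,-5],[0,0,-5],[0,0,0],[0,0,0]],"dr":[[0,0,0],[0,0,0],[0,0,0],[0,0,0],[0,0,0]],"jaw":[144,144,144,144,144]}' | grep -v rot
```

```text
time: 19.43
eef_pos: [0.5648, -0.128, 0.0944]
contact_force: [0.2, -0.2, -1.5]
opening: 0.438
time: 19.85
eef_pos: [0.5659, -0.1284, 0.0812]
contact_force: [-0.9, 0.4, 0.1]
opening: 0.44
```

```bash
J='python3 -m jog'
$J '{"travel":[[0,0,-5],[0,0,-5],[0,0,-5],[0,0,-2],[0,0,0]],"dr":[[0,0,0],[0,0,0],[0,0,0],[0,0,0],[0,0,0]],"jaw":[144,144,144,144,144]}' | grep -v rot
$J '{"travel":[[0,0,-1],[0,0,-1],[0,0,0],[0,0,0]],"dr":[[0,0,0],[0,0,0],[0,0,0],[0,0,0]],"jaw":[144,144,144,144]}' | grep -v rot
```

```text
time: 20.27
eef_pos: [0.5655, -0.1283, 0.0636]
contact_force: [-0.2, -0.3, -0.9]
opening: 0.434
time: 20.6
eef_pos: [0.5663, -0.1286, 0.0629]
contact_force: [0.2, 0.1, -0.3]
opening: 0.442
```

```bash
J='python3 -m jog'
$J '{"travel":[[0,0,-1],[0,0,-1],[0,0,-0.5],[0,0,0],[0,0,0]],"dr":[[0,0,0],[0,0,0],[0,0,0],[0,0,0],[0,0,0]],"jaw":[144,144,144,144,144]}' | grep -v rot
$J '{"travel":[[0,0,0],[0,0,0],[0,0,0],[0,0,0],[0,0,0]],"dr":[[0,0,0],[0,0,0],[0,0,0],[0,0,0],[0,0,0]],"jaw":[141,138,135,125,110]}' | grep -v rot
$J '{"travel":[[0,0,0],[0,0,0],[0,0,0],[0,0,0],[0,0,0]],"dr":[[0,0,0],[0,0,0],[0,0,0],[0,0,0],[0,0,0]],"jaw":[90,70,60,60,60]}' | grep -v rot
$J '{"travel":[[0,0,10],[0,0,20],[0,0,30],[0,0,30],[0,0,30]],"dr":[[0,0,0],[0,0,0],[0,0,0],[0,0,0],[0,0,0]],"jaw":[60,60,60,60,60]}' | grep -v rot
$J '{"travel":[[0,0,30],[0,0,0],[0,0,0],[0,0,0],[0,0,0]],"dr":[[0,0,0],[0,0,0],[0,0,0],[0,0,0],[0,0,0]],"jaw":[60,60,60,60,60]}' | grep -v rot
python3 - <<'E'
from h import *
s=snap("side","pics/side13.png").astype(int);z=cv2.imread("pics/side0.png").astype(int);o=cv2.imread("pics/side1.png").astype(int)
d=lambda a,b,r:np.abs(a-b).max(2)[r]
R=np.s_[172:222,318:362]  # stand + tongs
print("stand region, px differing >40 vs start:",(d(s,z,R)>40).sum(),"vs pre-grasp:",(d(s,o,R)>40).sum(),"of",d(s,z,R).size)
# tongs bow & plate compare by phase shift
g=lambda a:cv2.cvtColor(a.astype(np.uint8),cv2.COLOR_BGR2GRAY)
tm=cv2.matchTemplate(g(s)[165:205,325:360],g(z)[172:196,332:350],cv2.TM_CCOEFF_NORMED);print(cv2.minMaxLoc(tm))
print(g(z)[174:194:2,334:350]);print(g(s)[174:194:2,334:350])
print(g(s)[166:173,367:377]); print(get_state()["eef_pos"],get_state()["contact_force"])
E
```

```text
time: 21.02
eef_pos: [0.567, -0.1288, 0.0612]
contact_force: [-0.8, -0.5, 4.9]
opening: 0.438
time: 21.43
eef_pos: [0.5658, -0.1284, 0.0596]
contact_force: [0.6, -0.7, 0.4]
opening: 0.567
time: 21.85
eef_pos: [0.5662, -0.1285, 0.0602]
contact_force: [0.5, -0.3, 0.1]
opening: 0.77
time: 22.27
eef_pos: [0.566, -0.1284, 0.1821]
contact_force: [0.6, 0.4, 0.1]
opening: 0.767
time: 22.68
eef_pos: [0.5652, -0.1281, 0.2086]
contact_force: [-0.2, -0.1, -0.6]
opening: 0.768
stand region, px differing >40 vs start: 0 vs pre-grasp: 0 of 2200
(-0.010644893161952496, 0.9982810020446777, (2, 5), (7, 7))
[[176 178 176 171 165 161 165 169 173 174 174 174 174 174 174 174]
 [168 152 136 131 135 143 147 151 159 168 173 174 175 174 174 173]
 [155 124  95  99 124 140 142 142 144 153 167 174 176 174 173 173]
 [113  90  85 116 150 157 144 127 118 122 146 167 174 176 176 175]
 [ 82  78  98 136 164 170 151 122 103 108 136 163 174 174 174 173]
 [ 74  78 111 151 171 169 150 115  90  93 123 154 171 175 175 174]
 [ 80  86 123 157 173 171 148 105  64  43  64 117 157 172 175 175]
 [ 83  92 123 150 164 165 142  93  
[... 515 characters left out ...]
 146 170 171 152 118  94  96 125 157 174 178 177 176]
 [ 80  82 117 156 175 173 149 107  69  47  62 116 158 174 177 177]
 [ 86  89 120 149 167 167 142  93  38  16  62 120 159 175 177 177]
 [ 82  87 102 114 124 126 107  67  29  21  72 129 165 176 177 176]
 [ 84  90  96  91  89  93  82  52  28  42  91 139 168 178 179 178]]
[[170 156 138 133 136 140 141 143 136 128]
 [160 140 126 129 135 138 146 152 148 139]
 [147 129 130 137 135 135 144 156 158 154]
 [133 129 143 143 122 111 132 154 155 150]
 [123 134 155 152 124 111 135 155 150 135]
 [117 131 156 161 151 145 154 155 137 122]
 [117 125 145 155 154 151 150 138 121 113]]
[ 0.56515507 -0.12813379  0.20828994] [-0.09741869  0.07898551  0.3869092 ]
```

Tongs are back exactly where they started. The vial has not moved since I released it, and the robot is clear of everything, so I'm handing in.

```bash
python3 -c "
from plant import *
print(sign_off())"
```

```text
the job is handed in; nothing more can be done
None
```

The job is handed in at about 23 s of the 72 s allowed. I took the hot vial by the neck with the tongs, lifted it out, pressed it home in the empty rack well and let it go. The tongs are back in their stand. The hand-in reports no verdict.

**Pressing:** It took about 6 N, and the vial stopped hard where the fully-home height predicted. I pressed to about 15 N at most.

**Vial:** In the last side image its cap spot sits within about 0.3 px of where a home vial should be. That matches the cold vial in the far end well. My automatic spot-finder failed for the hot vial, so I read this check from the raw pixel values.

**Tongs:** The stand and tongs region has no changed pixels against the starting image (template match 0.998), so they stand as they did at the start.

**Other checks:**
- The wrist force read about zero with the gripper well above the stand.
- I used all 12 picture views, so the final checks were numeric only.
- I did not check the other bench items and the remaining vials individually at the end. I saw no unexpected contact forces.

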